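Feed a spinning-top blank into the drilling jig with a push stick

ROBOT

A 6-joint arm with a two-finger parallel gripper is mounted at the origin on the work surface. World frame = base frame: x ahead of the robot, y to its left, z up, the work surface at z = 0. Lengths are in m, angles in rad, forces in N, time in s.
With the tool pointing down it reaches from about 0.3 to 0.775 m from the base axis. Payload 14.6 kg.
Tool frame: the origin (TCP) lies at the very end of the fingers, on their centre line; the grasp point (between the pads) lies 19 mm behind it; z points along the fingers, y is the line along which they close (so a half turn about z gives the same grasp; the last joint's range is limited). The gripper opens to 94 mm and grips with 3 to 60 N. Pads are 16 mm wide; open, the fingers measure 119 mm over their backs; the gripper's body (75 mm by 177 mm) begins 78 mm behind the grasp point.
Start: joints at [1.217, 0.3, 1.521, -0, 1.321, -0.067], TCP at [0.156, 0.528, 0.205] pointing down, gripper open.
Joint ranges: [-3.03, 3.03], [-0.79, 2.21], [0.23, 2.52], [-1.04, 4.18], [0, 3.07], [-2.55, 2.55]. Speed limits (rad/s): [2.22, 2.22, 2.57, 3.14, 3.14, 3.14].

INTERFACE

Orientations are given as [roll, pitch, yaw] about the fixed x, y, z axes, in that order (R = Rz(yaw) Ry(pitch) Rx(roll)).
In Python, from station import ctrl gives the robot as it stands.
- The arm moves only by the shell command python3 -m pendant 'ROWS' [OPENING] [FORCE]. ROWS is JSON, a list of rows, each a list of 2 entries, a list of its own where there are three numbers: the shift along the world's x, y, z in cm, then the turn about the world's z in rad. A call has 1 to 20 rows; each row shifts and turns the commanded pose from where the row before left it; what a row does not reach is not made up. A row lasts 1/12 s, in which the tool goes at most 41.7 mm and 7.16 degrees, less where a joint would pass 70% of its speed; a pose out of reach is approached as far as the arm can. A call is refused whole if a number of a shift passes 4.17 or a number of a turn 0.125, either way. A call with a gripper value outside its range is refused whole. OPENING is the opening, from 0 (shut) to 1 (fully open), set as the call begins (- or left out, the last holds). The fingers move at their own pace and stop on an object; FORCE is the grip in N (left out, the last holds). Time passes only in rows, so rows that do not move let the fingers close. It gives the time, the measured TCP pose, the force, the opening and the grip force at its end, in the units of the state.
- ctrl.get_obs(): the state, without advancing time (a new reading comes with each control period).
- ctrl.camera(name): name is "side" or "top"; returns a dict with "color" (400x640x3 uint8, red, green, blue), "intrinsics" (3x3 intrinsics, pixels), "camera_from_world" (4x4, takes a point from world to camera coordinates). Camera axes: x right, y down, z forward; pixel columns grow to the right and rows downward; lengths in m; the calibration is good to about 2 mm. A picture is of the moment at which its call begins. There is no depth.
- ctrl.hand_in(): hands the job in; it is judged then, once.
The state is a dict: "time_s": time; "qpos": joint angles; "joint_vel": joint speeds; "tau": joint torques, N m; "ee_pos": TCP position; "eef_rot": TCP orientation; "force": force on the tool from outside, world axes, zero at the start; "moment": the same for the moment, N m; "grip_width": finger opening in m; "grip_force": force on a finger pad.
Only numpy, scipy, OpenCV 4.12 (cv2) and the standard library are available. Lean on these libraries where they do the work, as an engineer would, in place of code of your own. Each camera call takes 0.05 s, during which the arm holds its last target. There are 200 camera calls.

TASK

Lay the wooden blank flat in the open infeed of the drilling jig, lengthwise, and let go of it; then take the red push stick and with its nose slide the blank through the narrow channel under the clear guard, past the sprung shoe, pressing it firmly but gently home against the steel end stop for a moment - never ramming the stop, never with the fingers under the guard. Then stand the push stick upright on the bench again, clear of the jig, leaving the blank home against the stop and the mug, paint jar and finished top where they are.

Things in the scene. Friction and masses are not known exactly. Their poses are not given: they have to be found in the camera images.
- jig: Wooden drilling jig fixed to the bench. Origin on its underside (bench height) below the tunnel mouth, on the channel's centre line; x = feed direction (into the tunnel), y = left, z up. Plywood base 330 x 84 x 12 mm, from x = -190 to +140 mm; the channel floor is its top, 12 mm above the bench. Infeed x = -130 to 0, open above; tunnel x = 0 to 110
- infeed (a point): Where to lay the blank: on the channel floor and centre line, at jig x = -70 mm; axes as the jig's. On either side a wooden fence 12 mm high above the floor and 8 mm thick; the gap between them narrows from 54 mm at jig x = -130 to 33 mm at x = -18 (about 43 mm here), then 33 mm straight to the tunnel. Behind x = -130 the base is open
- tunnel_mouth (a point): Entry of the tunnel, on the channel floor and centre line (jig x = 0); axes as the jig's. Tunnel 33 mm wide, 40 mm high inside, walls 12 mm thick, covered over x = 0 to 110 mm by a clear plastic guard whose top is 57 mm above the bench (with four screw heads 3 mm higher)
- shoe_nose (a point): Nose of the orange sprung shoe in the tunnel's left wall, as it rests 4.5 mm inside the channel, at jig x = 58 mm. 12 degree ramps: the blank meets it at jig x about 40. It yields sideways (about 2.4 N at first, then 0.6 N/mm), so feeding past takes a steady push of some 3 to 12 N, depending on friction, and it holds the blank where it is left
- end_stop: End stop: aluminium bracket (57 wide, 18 mm high) at jig x = 136 mm carrying, on a rod with a black knob, a steel block 30 mm wide, 32 mm high that closes the tunnel. The block's face is set anew each time, somewhere at jig x = 78 to 96 mm: not measured, find it by feel. Origin: bracket's foot. Unyielding and fine-set: seat with 5 to 12 N above the sliding force; over 25 N spoils it
- blank: Light beech block 50 x 30 x 34 mm (length x, width y, height z) with a dark pencil line around its middle, about 60 g, lying on the bench. Origin: centre of its underside; both ends are alike. It fits the 33 mm channel lengthwise; when home its origin is 25 mm before the stop block's face
- push_stick: Red push stick, about 160 g, standing on its sole on the bench: sole bar 120 mm long (x = -45 to +75 mm), 24 mm wide, 18 mm high; on it an upright grip block 36 mm long (x = -18 to +18), 20 mm wide, reaching up to 66 mm. Origin: underside, below the middle of the grip block; +x points to its nose, z up. Grip the block across its 20 mm from above
- stick_tip (a point): Middle of the push stick's flat nose, 75 mm ahead of the stick's origin and 9 mm above its sole. Under load the nose dips and can rub on the channel floor, which swallows part of the push: carry the sole about 5 mm above the floor, and grip the stick hard and low (pads just above the bar)
- mug: Brown mug, 76 mm wide, 90 mm high, handle to its +y; origin under its centre. Leave it alone
- paint_jar: Small red paint jar with yellow cap, 44 mm wide, 55 mm high; origin under its centre. Leave it alone
- wooden_top: Finished wooden top standing on its flat foot, 62 mm wide, 60 mm high; origin under its centre. Leave it alone
Things that resemble listed ones, but are neither listed nor needed, are in the scene too. Several things have the shape of the push_stick; the one meant has the colours described above. What is shaped like the blank but turquoise is not meant.

How it is judged:
By the outcome, as a careful person would: the job done as asked, in the order asked, and still so for the second after the job is handed in, with the robot touching nothing.
It also fails if it takes over 72 s, if anything falls off the work surface, if the arm or the gripper's body presses on something with over 40 N, if the wrist force passes 120 N, or if a joint passes its speed limit or range.

## Working session

There is one attempt and no reset: what is moved stays moved. The work goes in short steps, Python scripts to look and compute and a shell command to move; the robot and the scene stay as the last step left them, time stands still between calls to the robot, and variables do not carry over. Pictures are saved under pics/ and viewed, at most 10 in all, crops included, and the job is handed in when it is done.

```bash
mkdir -p pics; ls
python3 - <<'E'
from station import ctrl
import cv2,numpy as np
for n in("top","side"):
    c=ctrl.camera(n); cv2.imwrite(f"pics/{n}0.png",c["color"][:,:,::-1]); print(n,np.round(c["intrinsics"],1).tolist(),np.round(c["camera_from_world"],3).tolist())
o=ctrl.get_obs();print({k:np.round(v,3).tolist() for k,v in o.items()})
E
```

```text
pics
top [[482.8, 0.0, 320.6], [0.0, 482.8, 199.7], [0.0, 0.0, 1.0]] [[-0.027, -1.0, -0.012, 0.075], [-0.991, 0.029, -0.129, 0.58], [0.129, 0.009, -0.992, 1.289], [0.0, 0.0, 0.0, 1.0]]
side [[397.3, 0.0, 315.2], [0.0, 397.3, 199.3], [0.0, 0.0, 1.0]] [[0.987, -0.157, 0.016, -0.548], [-0.096, -0.679, -0.727, 0.158], [0.125, 0.717, -0.686, 0.987], [0.0, 0.0, 0.0, 1.0]]
{'time_s': 0.1, 'qpos': [1.217, 0.3, 1.521, -0.0, 1.321, -0.067], 'joint_vel': [-0.002, -0.0, -0.0, 0.001, -0.0, 0.002], 'tau': [0.004, -53.264, -35.329, 0.071, 0.023, -0.0], 'ee_pos': [0.156, 0.527, 0.205], 'eef_rot': [-3.141, -0.0, 2.855], 'force': [-0.059, 0.313, -0.361], 'moment': [0.044, 0.009, 0.04], 'grip_force': 0.0, 'grip_width': 0.094}
```

View pics/top0.png

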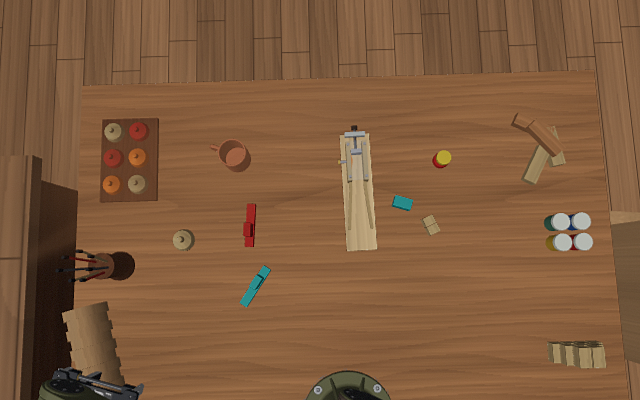

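View pics/side0.png

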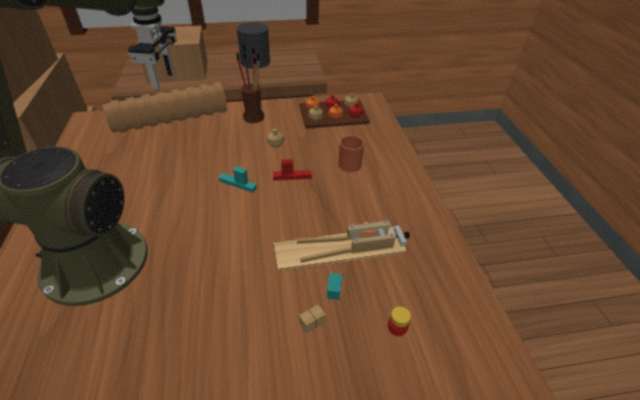

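Top view, candidates: the beech block with a pencil line at (431,225) is the blank. The turquoise block at (402,203) and the stacked blocks at (577,355) are decoys. The red push stick is at (250,225) and the turquoise one at (255,286) is a decoy. The jig is at (357,190) with its stop at (354,133), so it feeds up the picture (+x). Checking with one close-crop montage.

```bash
cat > h.py <<'E'
from station import ctrl
import cv2,numpy as np
def cam(n):
    c=ctrl.camera(n); return c["color"],np.array(c["intrinsics"]),np.array(c["camera_from_world"])
def ray(K,T,uv,z):
    R,t=T[:3,:3],T[:3,3]; o=-R.T@t; d=R.T@np.linalg.inv(K)@np.array([uv[0],uv[1],1.]); return (o+d*(z-o[2])/d[2])
def proj(K,T,p):
    q=K@(T[:3,:3]@np.array(p,float)+T[:3,3]); return q[:2]/q[2]
def mask(img,lo,hi): return cv2.inRange(cv2.cvtColor(img,cv2.COLOR_RGB2HSV),np.array(lo),np.array(hi))
def obs():
    o=ctrl.get_obs(); return {k:np.round(o[k],4).tolist() for k in("time_s","ee_pos","eef_rot","force","grip_width","grip_force")}
E
python3 - <<'E'
from h import *
img,K,T=cam("top")
def crop(x,y,w,h,s): return cv2.resize(img[y:y+h,x:x+w],None,fx=s,fy=s,interpolation=cv2.INTER_CUBIC)
a=crop(330,115,60,145,4)   # 240x580
b=crop(385,185,60,60,5)     #300x300
c=crop(230,195,40,56,5)     #200x280
m=np.zeros((600,560,3),np.uint8); m[:580,:240]=a; m[:300,250:550]=b; m[310:590,250:450]=c
cv2.imwrite("pics/m1.png",m[:,:,::-1])
for p in((431,225),(425,200),(350,220),(400,250),(360,220),(360,235),(250,225),(248,240)): print(p,cv2.cvtColor(img[p[1]:p[1]+1,p[0]:p[0]+1],cv2.COLOR_RGB2HSV)[0,0])
E
```

```text
(431, 225) [ 19 103 158]
(425, 200) [ 14 146 131]
(350, 220) [ 19 106 151]
(400, 250) [ 13 145 137]
(360, 220) [ 18  89 183]
(360, 235) [ 18  89 184]
(250, 225) [  0 200 102]
(248, 240) [  1 200 153]
```

View pics/m1.png

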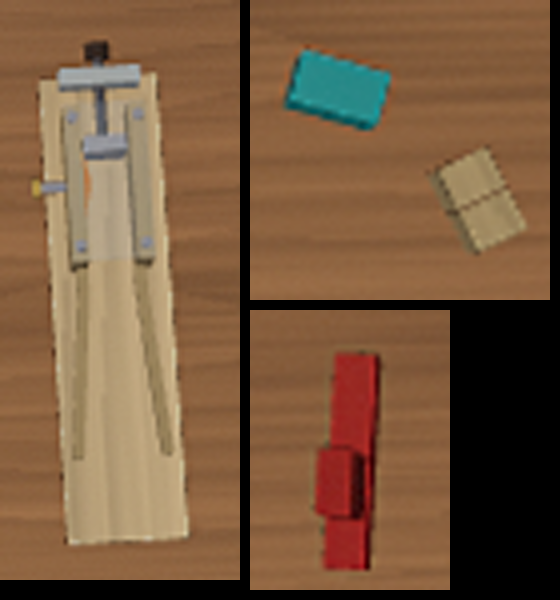

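The montage confirms the three choices:
- **Jig:** base corners at montage (40,80), (156,74), (187,535) and (69,543).
- **Blank:** pencilled beech block, top face centred near (482,200).
- **Stick:** red, nose pointing up the picture, grip top near (336,482).

Run:
```python
from h import *
img,K,T=cam("top"); simg,Ks,Ts=cam("side")
def pts(L,x0,y0,ou,ov,s,z): return np.array([ray(K,T,(x0+(u-ou+.5)/s-.5,y0+(v-ov+.5)/s-.5),z)[:2] for u,v in L])
def rep(n,P):
    print(n,P.mean(0).round(4),"sides",[round(float(np.linalg.norm(P[i]-P[(i+1)%4])),4) for i in range(4)],
      "yaw(0->3 rev)",round(float(np.degrees(np.arctan2(*((P[0]+P[1]-P[2]-P[3])[::-1])))),2))
    return P
rep("jig",pts([(40,80),(156,74),(187,535),(69,543)],330,115,0,0,4,.012))
rep("blank",pts([(441,172),(487,148),(525,228),(478,253)],385,185,250,0,5,.034))
rep("stick bar",pts([(335,353),(379,353),(368,569),(325,568)],230,195,250,310,5,.018))
rep("grip top",pts([(318,447),(352,447),(350,516),(316,516)],230,195,250,310,5,.066))
# masks cross check
def big(m,c):
    cs,_=cv2.findContours(m,cv2.RETR_EXTERNAL,cv2.CHAIN_APPROX_NONE)
    return min([k for k in cs if cv2.contourArea(k)>40],key=lambda k:np.linalg.norm(k.mean((0,1))-c))
m=mask(img,(15,50,120),(25,125,255)); r=cv2.minAreaRect(big(m,(431,225))); print("blank top px",r, ray(K,T,r[0],.034).round(4))
m=mask(simg,(15,50,120),(25,125,255)); r=cv2.boundingRect(big(m,(313,318))); print("side blank bbox",r)
m=mask(simg,(0,170,60),(5,255,255)); r=cv2.boundingRect(big(m,(292,172))); print("side stick bbox",r)
np.set_printoptions(suppress=True)
P=pts([(441,172),(487,148),(525,228),(478,253)],385,185,250,0,5,.034)
print("side blank pred",[proj(Ks,Ts,[*p,z]).round(0).tolist() for p in P for z in(0,.034)])
P=pts([(335,353),(379,353),(368,569),(325,568)],230,195,250,310,5,.018)
print("side stick pred",[proj(Ks,Ts,[*p,.018]).round(0).tolist() for p in P])
```

```text
jig [ 0.6078 -0.0462] sides [0.0828, 0.3274, 0.0817, 0.3289] yaw(0->3 rev) 1.55
blank [ 0.5052 -0.2411] sides [0.0287, 0.0479, 0.0293, 0.0481] yaw(0->3 rev) 21.91
stick bar [0.5205 0.2569] sides [0.0246, 0.1202, 0.0238, 0.1196] yaw(0->3 rev) -3.27
grip top [0.5054 0.259 ] sides [0.0183, 0.0369, 0.0182, 0.0369] yaw(0->3 rev) -2.08
blank top px ((430.6000671386719, 224.7000274658203), (17.88854217529297, 12.074767112731934), 63.43495178222656) [ 0.5051 -0.2397  0.034 ]
side blank bbox (299, 305, 26, 21)
side stick bbox (273, 159, 39, 21)
side blank pred [[316.0, 313.0], [316.0, 305.0], [323.0, 323.0], [324.0, 315.0], [305.0, 333.0], [305.0, 325.0], [297.0, 323.0], [297.0, 315.0]]
side stick pred [[310.0, 170.0], [311.0, 175.0], [272.0, 177.0], [272.0, 172.0]]
```

```bash
python3 -m pendant '[[[1.7,-3.7,0],-0.12],[[1.7,-3.7,0],-0.12],[[1.7,-3.7,0],-0.12],[[1.7,-3.7,0],-0.12],[[1.7,-3.7,0],-0.12],[[1.7,-3.7,0],-0.12],[[1.7,-3.7,0],-0.12],[[1.7,-3.7,0],-0.12],[[1.7,-3.7,0],-0.12],[[1.7,-3.7,0],-0.12],[[1.7,-3.7,0],-0.12],[[1.7,-3.7,0],-0.12],[[1.7,-3.7,0],-0.12],[[1.7,-3.7,0],-0.12],[[1.7,-3.7,0],-0.12],[[1.7,-3.7,0],-0.12],[[1.7,-3.7,0],-0.12],[[1.7,-3.7,0],-0.12],[[1.7,-3.7,0],-0.12],[[1.7,-3.7,0],-0.12]]' 1 20
```

```text
time_s: 1.92
ee_pos: [0.496, -0.2146, 0.2053]
eef_rot: [-3.142, -0.0, 0.449]
force: [0.2, 0.8, 0.1]
grip_width: 0.0939
grip_force: 0.0
```

```bash
python3 -m pendant '[[[0.9,-2.6,0],-0.067],[[0,0,-3.5],0],[[0,0,-3.5],0],[[0,0,-3.5],0],[[0,0,-3],0],[[0,0,-1],0],[[0,0,0],0]]'
python3 - <<'E'
from h import *
print(obs())
img,K,T=cam("top"); cv2.imwrite("pics/t2.png",cv2.resize(img[170:280,370:490],None,fx=5,fy=5,interpolation=cv2.INTER_CUBIC)[:,:,::-1])
E
```

```text
time_s: 2.5
ee_pos: [0.5036, -0.2379, 0.0584]
eef_rot: [-3.138, 0.003, 0.388]
force: [0.8, 1.1, -0.2]
grip_width: 0.0941
grip_force: 0.0
{'time_s': 2.5, 'ee_pos': [0.5036, -0.2379, 0.0584], 'eef_rot': [-3.1383, 0.0027, 0.3878], 'force': [0.822, 1.1054, -0.2486], 'grip_width': 0.0941, 'grip_force': 0.0}
```

```bash
python3 -m pendant '[[[0.1,-0.2,-2.5],0],[[0,0,-1.5],0],[[0,0,0],0],[[0,0,0],0]]' && python3 -m pendant '[[[0,0,0],0],[[0,0,0],0],[[0,0,0],0],[[0,0,0],0],[[0,0,0],0],[[0,0,0],0],[[0,0,0],0],[[0,0,0],0]]' 0 20
```

```text
time_s: 2.88
ee_pos: [0.5063, -0.2408, 0.0222]
eef_rot: [3.14, -0.001, 0.388]
force: [-0.2, 0.4, 0.4]
grip_width: 0.094
grip_force: 0.0
time_s: 3.55
ee_pos: [0.5056, -0.2405, 0.0204]
eef_rot: [-3.142, 0.0, 0.388]
force: [-0.1, 0.0, 1.1]
grip_width: 0.044
grip_force: 0.0
```

```bash
python3 -m pendant '[[[0,0,-0.4],0],[[0,0,0],0],[[0,0,0],0],[[0,0,0],0],[[0,0,0],0],[[0,0,0],0],[[0,0,0],0]]' && python3 -m pendant '[[[0,0,2],0],[[0,0,3],0],[[0,0,3],0],[[0,0,2],0],[[0,0,0],0]]'
```

```text
time_s: 4.13
ee_pos: [0.5056, -0.2405, 0.0164]
eef_rot: [-3.142, 0.0, 0.388]
force: [0.7, -0.1, -0.9]
grip_width: 0.0301
grip_force: 20.0
time_s: 4.55
ee_pos: [0.5072, -0.2414, 0.1209]
eef_rot: [3.136, -0.004, 0.388]
force: [0.3, 0.1, -0.6]
grip_width: 0.03
grip_force: 20.0
```

```bash
python3 -m pendant '[[[0.95,3.22,0],-0.06],[[0.95,3.22,0],-0.06],[[0.95,3.22,0],-0.06],[[0.95,3.22,0],-0.06],[[0.95,3.22,0],-0.06],[[0.95,3.22,0],-0.06],[[0,0,-2],0],[[0,0,0],0],[[0,0,0],0],[[0,0,0],0]]'
python3 - <<'E'
from h import *
print(obs())
img,K,T=cam("top"); cv2.imwrite("pics/t3.png",cv2.resize(img[115:265,320:400],None,fx=4,fy=4,interpolation=cv2.INTER_CUBIC)[:,:,::-1])
E
```

```text
time_s: 5.38
ee_pos: [0.5624, -0.048, 0.0965]
eef_rot: [-3.142, 0.001, 0.027]
force: [-0.1, -0.1, -0.1]
grip_width: 0.0298
grip_force: 20.0
{'time_s': 5.3833, 'ee_pos': [0.5624, -0.048, 0.0965], 'eef_rot': [-3.1416, 0.0005, 0.0273], 'force': [-0.1357, -0.0862, -0.0902], 'grip_width': 0.0298, 'grip_force': 19.997}
```

```bash
python3 -m pendant '[[[0,0.05,-2],0],[[0,0,-2],0],[[0,0,-1.5],0],[[0,0,-0.7],0],[[0,0,-0.3],0],[[0,0,-0.2],0],[[0,0,-0.1],0],[[0,0,0],0],[[0,0,0],0]]'
```

```text
time_s: 6.18
ee_pos: [0.563, -0.0469, 0.0292]
eef_rot: [3.141, -0.001, 0.028]
force: [0.1, 0.5, -1.1]
grip_width: 0.0299
grip_force: 20.0
```

```bash
python3 -m pendant '[[[0,0,-0.1],0],[[0,0,0],0],[[0,0,0],0]]' && python3 -m pendant '[[[0,0,0],0],[[0,0,0],0],[[0,0,0],0],[[0,0,0],0]]' 0.6 && python3 -m pendant '[[[0,0,2],0],[[0,0,3],0],[[0,0,4],0],[[0,0,3],0],[[-2,3.5,0],0],[[-2,3.5,0],0],[[-1.7,3.6,0],-0.03],[[0,4,0],-0.05],[[0,4,0],0],[[0,4,0],0],[[0,4,0],0],[[0,3.8,0],0]]' 1
python3 - <<'E'
from h import *
img,K,T=cam("top"); cv2.imwrite("pics/t4.png",cv2.resize(img[115:265,220:400],None,fx=4,fy=4,interpolation=cv2.INTER_CUBIC)[:,:,::-1])
E
```

```text
time_s: 6.43
ee_pos: [0.5629, -0.0468, 0.0278]
eef_rot: [3.141, -0.001, 0.028]
force: [0.9, -0.9, 1.4]
grip_width: 0.0299
grip_force: 20.0
time_s: 6.77
ee_pos: [0.5625, -0.0468, 0.0274]
eef_rot: [-3.142, 0.0, 0.028]
force: [0.2, -0.4, 0.0]
grip_width: 0.0528
grip_force: 0.0
time_s: 7.77
ee_pos: [0.5051, 0.2594, 0.1476]
eef_rot: [-3.141, -0.0, -0.052]
force: [0.5, -0.8, 0.1]
grip_width: 0.0942
grip_force: 0.0
```

View pics/t4.png

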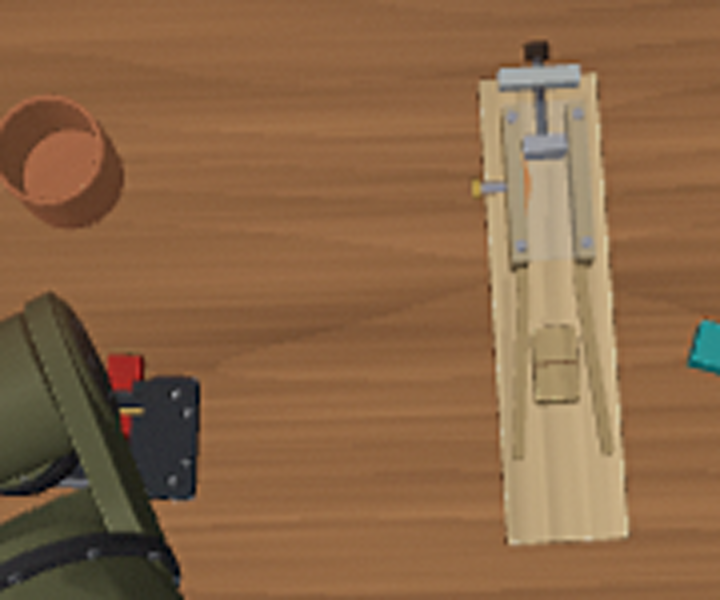

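The blank lies lengthwise in the infeed, centred at crop (556,362) between the fences at 520 and 595. Now the stick.

```bash
python3 -m pendant '[[[0,0,-3.5],0],[[0,0,-3.5],0],[[0,0,-3],0],[[0,0,-1.5],0],[[0,0,-0.8],0],[[0,0,0],0],[[0,0,0],0]]'
```

```text
time_s: 8.4
ee_pos: [0.506, 0.2574, 0.0252]
eef_rot: [-3.141, -0.001, -0.052]
force: [0.0, -0.1, -0.7]
grip_width: 0.094
grip_force: 0.0
```

```bash
python3 -m pendant '[[[0,0,-0.35],0],[[0,0,0],0],[[0,0,0],0],[[0,0,0],0],[[0,0,0],0],[[0,0,0],0],[[0,0,0],0],[[0,0,0],0],[[0,0,0],0],[[0,0,0],0],[[0,0,0],0],[[0,0,0],0],[[0,0,0],0],[[0,0,0],0],[[0,0,0],0]]' 0 60
```

```text
time_s: 9.65
ee_pos: [0.5056, 0.2572, 0.0209]
eef_rot: [3.142, 0.0, -0.052]
force: [-0.4, -0.3, -0.3]
grip_width: 0.0195
grip_force: 60.0
```

```bash
python3 -m pendant '[[[0,0,2],0],[[0,0,3],0],[[0,0,3],0],[[-0.79,-3.85,0],0.01],[[-0.79,-3.85,0],0.01],[[-0.79,-3.85,0],0.01],[[-0.79,-3.85,0],0.01],[[-0.79,-3.85,0],0.01],[[-0.79,-3.85,0],0.01],[[-0.79,-3.85,0],0.01],[[-0.79,-3.85,0],0.009],[[0,0,0],0],[[0,0,-2],0],[[0,0,-2],0],[[0,0,-1],0],[[0,0,0],0],[[0,0,0],0]]'
python3 - <<'E'
from h import *
img,K,T=cam("side"); cv2.imwrite("pics/s5.png",cv2.resize(img[150:300,210:420],None,fx=3.8,fy=3.8,interpolation=cv2.INTER_CUBIC)[:,:,::-1])
E
```

```text
time_s: 11.07
ee_pos: [0.4424, -0.0505, 0.0511]
eef_rot: [-3.141, 0.001, 0.027]
force: [-0.2, 0.7, -0.4]
grip_width: 0.0194
grip_force: 60.0
```

View pics/s5.png

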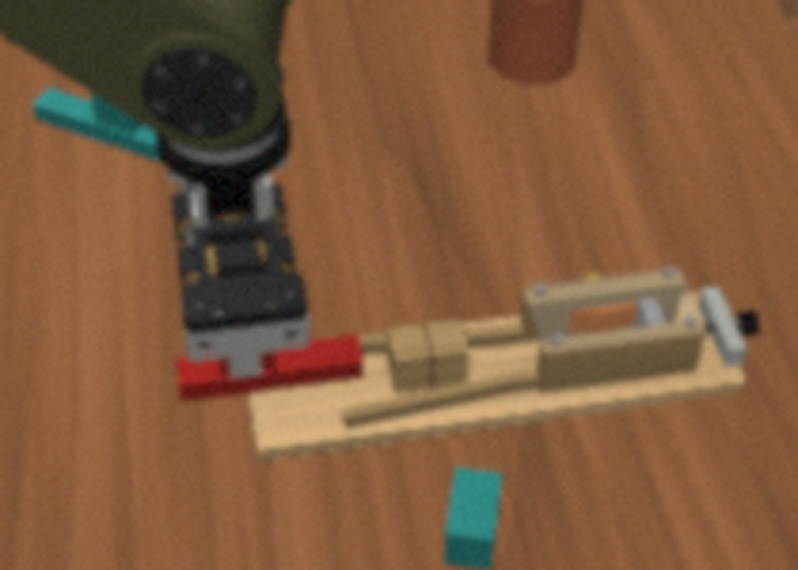

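The side view shows the stick level, its nose at crop (360,355) behind the blank at (428,355), lined up with the channel.

```bash
python3 -m pendant '[[[0,0,-0.8],0],[[0,0,-0.5],0],[[0.6,0.016,0],0],[[0.6,0.016,0],0],[[0.6,0.016,0],0],[[0.6,0.016,0],0],[[0.6,0.016,0],0],[[0.6,0.016,0],0],[[0.6,0.016,0],0],[[0.6,0.016,0],0],[[0.6,0.016,0],0],[[0.6,0.016,0],0],[[0.6,0.016,0],0],[[0,0,0],0]]' && python3 -m pendant '[[[0.5,0.013,0],0],[[0.5,0.013,0],0],[[0.5,0.013,0],0],[[0.4,0.01,0],0],[[0.4,0.01,0],0],[[0.4,0.01,0],0],[[0.4,0.01,0],0],[[0,0,0],0]]'
```

```text
time_s: 12.28
ee_pos: [0.5095, -0.049, 0.038]
eef_rot: [3.142, -0.001, 0.027]
force: [0.3, 0.5, -1.8]
grip_width: 0.0199
grip_force: 60.0
time_s: 12.95
ee_pos: [0.5401, -0.0482, 0.038]
eef_rot: [3.142, -0.0, 0.027]
force: [0.1, 0.3, -2.8]
grip_width: 0.0195
grip_force: 60.0
```

```bash
python3 -m pendant '[[[0.3,0.008,0],0],[[0.3,0.008,0],0],[[0.3,0.008,0],0],[[0.3,0.008,0],0],[[0,0,0],0]]'
python3 - <<'E'
from h import *
img,K,T=cam("side"); a=cv2.resize(img[180:300,260:420],None,fx=4,fy=4,interpolation=cv2.INTER_CUBIC)
cv2.imwrite("pics/s6.png",a[:,:,::-1])
E
```

```text
time_s: 13.37
ee_pos: [0.5519, -0.0479, 0.0379]
eef_rot: [3.142, -0.0, 0.027]
force: [-0.3, 0.3, -1.9]
grip_width: 0.0198
grip_force: 60.0
```

View pics/s6.png

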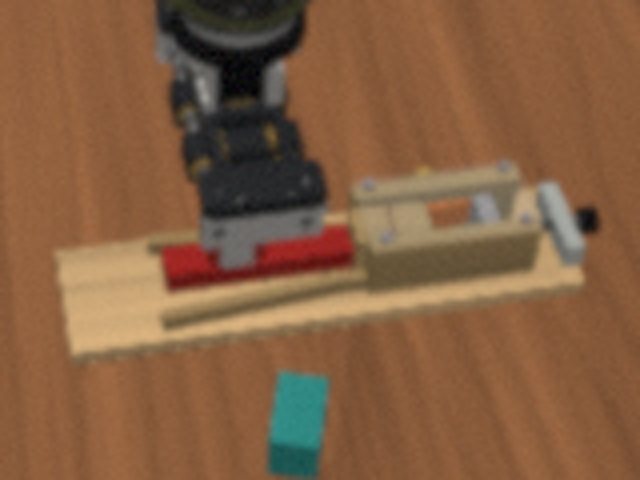

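The blank is in the tunnel with its front at the shoe (crop ~(425,210)), and the nose is at the mouth (350,245). Feeding slowly now and watching the force.

```bash
python3 -m pendant '[[[0.2,0.005,0],0],[[0.2,0.005,0],0],[[0.2,0.005,0],0],[[0.2,0.005,0],0]]'; python3 -m pendant '[[[0.2,0.005,0],0],[[0.2,0.005,0],0],[[0.2,0.005,0],0],[[0.2,0.005,0],0]]'; python3 -m pendant '[[[0.2,0.005,0],0],[[0.2,0.005,0],0],[[0.2,0.005,0],0],[[0.2,0.005,0],0]]'
```

```text
time_s: 13.75
ee_pos: [0.5589, -0.0479, 0.0379]
eef_rot: [3.142, 0.002, 0.027]
force: [-7.2, -1.2, 2.7]
grip_width: 0.0195
grip_force: 60.0
time_s: 14.08
ee_pos: [0.5669, -0.0477, 0.0379]
eef_rot: [3.141, 0.002, 0.027]
force: [-5.6, -1.7, 2.1]
grip_width: 0.02
grip_force: 60.0
time_s: 14.42
ee_pos: [0.575, -0.0476, 0.0379]
eef_rot: [3.141, 0.001, 0.027]
force: [-4.9, -2.7, 1.0]
grip_width: 0.0198
grip_force: 60.0
```

```bash
cat > chk.py <<'E'
import sys; from station import ctrl; f=ctrl.get_obs()["force"]; sys.exit(abs(f[0])>float(sys.argv[1]))
E
python3 - <<'E'
from h import *
img,K,T=cam("top")
for v,z in((147,.044),(157,.012)): print((ray(K,T,(220+545/4,115+v/4),z)-[.6328,-.0455,0]).round(4))
E
python3 -m pendant '[[[0.1,0.003,0],0],[[0.1,0.003,0],0],[[0.1,0.003,0],0],[[0.1,0.003,0],0]]'; python3 chk.py 10 && python3 -m pendant '[[[0.1,0.003,0],0],[[0.1,0.003,0],0],[[0.1,0.003,0],0]]'
```

```text
[0.0795 0.0018 0.044 ]
[ 0.0796 -0.0001  0.012 ]
time_s: 14.8
ee_pos: [0.579, -0.0475, 0.0378]
eef_rot: [3.141, 0.001, 0.026]
force: [-4.7, -2.5, -1.1]
grip_width: 0.02
grip_force: 60.0False
```

```bash
sed -i 's/sys.exit(\(.*\))$/sys.exit(int(\1))/' chk.py; p="python3 -m pendant"; c="python3 chk.py 9"
$p '[[[0.06,0.002,0],0],[[0.06,0.002,0],0],[[0.06,0.002,0],0]]'|grep -E "pos|force: \[" && $c && $p '[[[0.04,0.001,0],0],[[0.04,0.001,0],0],[[0.04,0.001,0],0]]'|grep -E "pos|force: \[" && $c && $p '[[[0.04,0.001,0],0],[[0.04,0.001,0],0]]'|grep -E "pos|force: \[" && $c && $p '[[[0.04,0.001,0],0],[[0.04,0.001,0],0]]'|grep -E "pos|force: \[" && $c && $p '[[[0.04,0.001,0],0],[[0.04,0.001,0],0]]'|grep -E "pos|force: \[" && $c && $p '[[[0.04,0.001,0],0],[[0.04,0.001,0],0]]'|grep -E "pos|force: \[" && $c && $p '[[[0.04,0.001,0],0],[[0.04,0.001,0],0]]'|grep -E "pos|force: \[" && $c && $p '[[[0.04,0.001,0],0],[[0.04,0.001,0],0]]'|grep -E "pos|force: \["
```

```text
ee_pos: [0.581, -0.0473, 0.0378]
force: [-4.3, -1.4, -1.4]
ee_pos: [0.5823, -0.0471, 0.0378]
force: [-2.9, -2.7, -1.3]
ee_pos: [0.5831, -0.0471, 0.0379]
force: [-3.4, -2.1, -3.1]
ee_pos: [0.584, -0.047, 0.0379]
force: [-2.8, -1.4, -1.8]
ee_pos: [0.5848, -0.047, 0.0379]
force: [-4.3, -2.0, -3.2]
ee_pos: [0.5856, -0.047, 0.0379]
force: [-3.4, -2.0, -2.8]
ee_pos: [0.5858, -0.047, 0.0379]
force: [-11.8, -2.6, 2.5]
```

```bash
python3 -m pendant '[[[0,0,0],0],[[0,0,0],0]]'
```

```text
time_s: 16.3
ee_pos: [0.5858, -0.047, 0.0379]
eef_rot: [-3.141, 0.002, 0.027]
force: [-7.9, -2.7, 1.0]
grip_width: 0.0197
grip_force: 60.0
```

```bash
p="python3 -m pendant"; c="python3 chk.py 10.5"; $p '[[[0.02,0,0],0],[[0,0,0],0]]'|grep -E "pos|force: \[" && $c && $p '[[[0.02,0,0],0],[[0,0,0],0]]'|grep -E "pos|force: \[" && $c && $p '[[[0.02,0,0],0],[[0,0,0],0]]'|grep -E "pos|force: \["&& $c && $p '[[[0.02,0,0],0],[[0,0,0],0]]'|grep -E "pos|force: \["
```

```text
ee_pos: [0.5858, -0.047, 0.038]
force: [-10.3, -2.5, 2.1]
ee_pos: [0.5858, -0.047, 0.038]
force: [-12.6, -2.6, 4.1]
```

```bash
python3 -m pendant '[[[0,0,0],0],[[0,0,0],0],[[0,0,0],0],[[0,0,0],0]]'; python3 chk.py 11.5 && python3 -m pendant '[[[0.02,0,0],0],[[0,0,0],0],[[0,0,0],0],[[0,0,0],0],[[0,0,0],0],[[0,0,0],0]]'
```

```text
time_s: 16.97
ee_pos: [0.5858, -0.047, 0.038]
eef_rot: [-3.141, 0.003, 0.027]
force: [-12.7, -1.9, 3.2]
grip_width: 0.0195
grip_force: 60.0
```

```bash
python3 -m pendant '[[[-0.05,0,0],0],[[-0.1,-0.003,0],0],[[-0.3,-0.008,0],0],[[-0.8,-0.02,0],0],[[-1.2,-0.03,0],0],[[-1.5,-0.04,0],0],[[-1.5,-0.04,0],0],[[-1.5,-0.04,0],0],[[-1.5,-0.04,0],0],[[-1.5,-0.04,0],0],[[-1.5,-0.04,0],0],[[0,0,2],0],[[0,0,3],0],[[0,0,2],0],[[0,0,0],0]]'
python3 - <<'E'
from h import *
img,K,T=cam("top"); cv2.imwrite("pics/t7.png",cv2.resize(img[115:265,310:430],None,fx=4,fy=4,interpolation=cv2.INTER_CUBIC)[:,:,::-1])
E
```

```text
time_s: 18.22
ee_pos: [0.4739, -0.0502, 0.1119]
eef_rot: [3.14, -0.007, 0.027]
force: [0.5, -0.5, -1.5]
grip_width: 0.0201
grip_force: 60.0
```

View pics/t7.png

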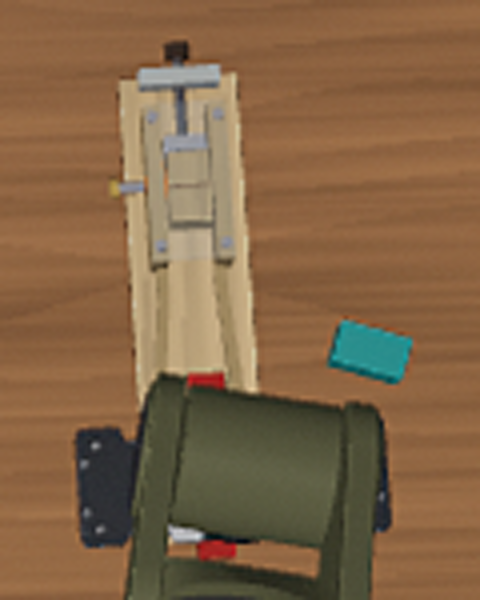

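The blank sits at crop (188,185), flush against the stop block at (185,143), and the stick is out. Returning the stick to its old spot.

```bash
python3 -m pendant '[[[0.4,3.84,0],-0.01],[[0.4,3.84,0],-0.01],[[0.4,3.84,0],-0.01],[[0.4,3.84,0],-0.01],[[0.4,3.84,0],-0.01],[[0.4,3.84,0],-0.01],[[0.4,3.84,0],-0.01],[[0.4,3.84,0],-0.009],[[0,0,0],0],[[0,0,-2.5],0],[[0,0,-2.5],0],[[0,0,-2],0],[[0,0,-1],0],[[0,0,-0.3],0],[[0,0,0],0],[[0,0,0],0]]'
```

```text
time_s: 19.6
ee_pos: [0.5047, 0.2573, 0.0256]
eef_rot: [-3.141, -0.001, -0.052]
force: [-0.4, 0.0, -2.1]
grip_width: 0.0196
grip_force: 60.0
```

```bash
python3 -m pendant '[[[0,0,-0.2],0],[[0,0,-0.1],0],[[0,0,-0.1],0],[[0,0,-0.05],0],[[0,0,0],0],[[0,0,0],0]]' && python3 -m pendant '[[[0,0,0],0],[[0,0,0],0],[[0,0,0],0],[[0,0,0],0],[[0,0,0],0],[[0,0,0],0],[[0,0,0],0],[[0,0,0],0]]' 0.7 && python3 -m pendant '[[[0,0,1],0],[[0,0,2],0],[[0,0,3],0],[[0,0,3],0],[[0,0,3],0],[[-2,0,2],0],[[-3,0,0],0],[[-3,0,0],0],[[-3,0,0],0],[[0,0,0],0],[[0,0,0],0],[[0,0,0],0],[[0,0,0],0]]'
python3 - <<'E'
from h import *
img,K,T=cam("top"); s,_,_=cam("side")
a=cv2.resize(img[100:270,170:470],(800,453)); 
cv2.imwrite("pics/t8.png",a[:,:,::-1]); cv2.imwrite("pics/s8.png",cv2.resize(s[120:350,210:430],None,fx=2.5,fy=2.5)[:,:,::-1])
E
```

```text
time_s: 20.1
ee_pos: [0.5045, 0.2573, 0.0209]
eef_rot: [-3.141, -0.001, -0.052]
force: [-0.6, -1.0, 3.8]
grip_width: 0.0194
grip_force: 60.0
time_s: 20.77
ee_pos: [0.5043, 0.2572, 0.0204]
eef_rot: [3.142, 0.0, -0.052]
force: [-0.5, 0.5, 0.7]
grip_width: 0.065
grip_force: 0.0
time_s: 21.85
ee_pos: [0.3951, 0.2572, 0.1607]
eef_rot: [-3.141, -0.0, -0.053]
force: [0.8, 0.2, 0.4]
grip_width: 0.0656
grip_force: 0.0
```

View pics/s8.png

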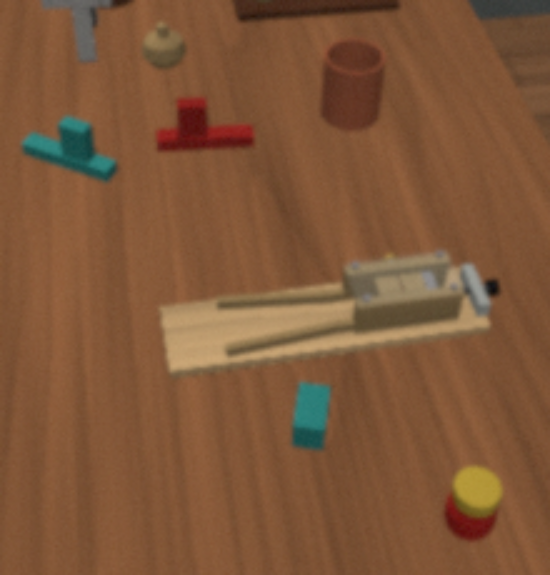

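View pics/t8.png

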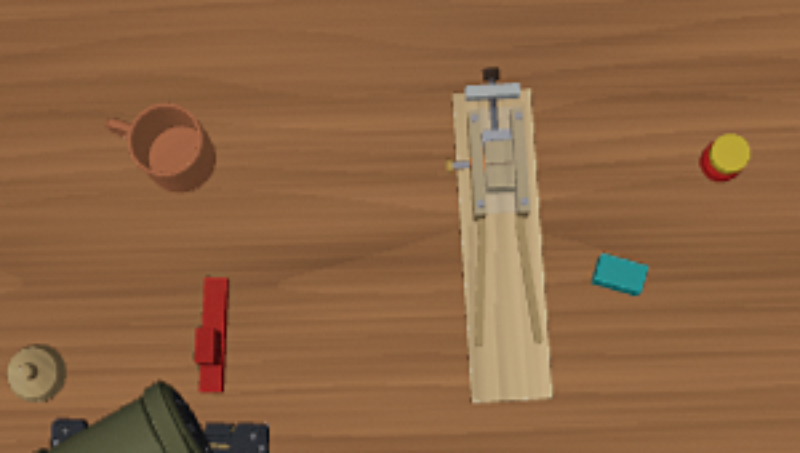

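In both views the stick stands upright at top crop (212,335), clear of the jig. The blank is home at (500,165), and the mug, jar and top are where they were.

```bash
python3 -c "
from station import ctrl; print(ctrl.hand_in())"
```

```text
the job is handed in; nothing more can be done
None
```

The job is handed in: the blank is home against the stop after a held push of about 12.7 N (roughly 9 N above the sliding force), the red push stick is back upright on the bench, and the mug, jar and top look unmoved, after about 22 s of the 72 s allowed.

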